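# Prime the sweet dispenser by two turns of its auger

### The job

Prime the empty sweet dispenser. Wind its crank gently clockwise, seen from above, until its loose play is used up and you feel the auger bite, and from that bite wind exactly two full turns more, no more and no less; then let go of the crank, press the green plunger fully down and let it come up, leaving the glass standing where it is.

Things in the scene. Friction and masses are not known exactly. Their poses are not given: they have to be found in the camera images.
- dispenser: White and red sweet dispenser, fixed, 230 x 205 mm, 79 mm high, with a closed clear hopper under a red lid at its back (from x = +51 mm; top at 146 mm). Origin on the counter: housing from x = -110 to +120 and y = -130 to +75 mm. x points from the steel chute at the front to the hopper, z up. The crank and plunger are on top, in front of the hopper.
- crank_hub (a point): Point on the crank's upright axis at dispenser x = -50, y = 0, z = 118 mm, level with the middle of the knob, whose centre runs on a level circle of 45 mm radius round it. Forward is clockwise seen from above. First the crank turns lightly (0.7 N at the knob) through its play, an unknown 0.5 to 4 rad, then it bites and drags the auger against a steady 8 N or so at the knob.
- knob_mid (a point): Middle of the upright black knob, 22 mm across, from 21 mm below to 22 mm above this point; it spins freely on its pin, so a gripper can hold it (20 to 30 N is ample, over 45 N strains it) and go round without turning itself. The crank arm's top is 20 mm below this point (a boss under the knob 1 mm higher). It may start anywhere on its circle and stays where left.
- meter_nut (a point): Metering nut hidden inside the closed housing, at about dispenser x = 20, y = 30, z = 40 mm. It creeps 0.5 mm along the dispenser's x for each full turn of the auger: far too little to tell the count from its noisy position. The finished count is judged on it.
- plunger_top (a point): Centre of the top of the green push plunger, 28 mm in diameter, at the dispenser's front right (dispenser x = -50, y = -105, z = 101 mm when up), facing up. A spring pushes it up; fully down takes 5 N.
- plunger (a joint): Travel of the plunger: 0 up, 0.006 m fully down; it springs back.
- glass_1: Loose drinking glass, 62 mm wide and 83 mm tall, a bystander to the left of the dispenser; origin at the centre of its foot.

How it is judged:
On the way, in this order (a step that is already met when the one before it is completed fails the run):
1. the auger has turned two full turns from the bite, to within a twelfth of a turn (distance of meter_nut from where it was at the start of the episode between 0.0009583 and 0.0010417 m), for 0.3 s.
2. then the plunger is pressed fully down (value of joint plunger above 0.005 m), for 0.1 s.
At the end, for the whole second after the job is handed in: The auger stands two full turns beyond where it bit, within a twelfth of a turn (30 degrees) either way, the plunger is up again, and the glass stands upright within 20 mm of its place (all of step 1 and value of joint plunger below 0.0015 m and distance of glass_1 from where it was at the start of the episode below 0.02 m and angle between glass_1's own z axis and vertical below 0.2 rad); the robot touches nothing.
It fails at once if the auger is turned more than a twelfth of a turn past two turns (distance of meter_nut from where it was at the start of the episode above 0.0010417 m).
It fails at once if the plunger is pressed before the two turns are done (value of joint plunger above 0.003 m and distance of meter_nut from where it was at the start of the episode below 0.0009583 m).
It fails at once if the glass is knocked over or pushed more than 20 mm (distance of glass_1 from where it was at the start of the episode above 0.02 m or angle between glass_1's own z axis and vertical above 0.3 rad).
It fails at once if the fingers squeeze or force the crank or housing with over 100 N, both fingers' contacts added up (contact force between the fingers and dispenser above 100 N).
It also fails if it takes over 67 s, if anything falls off the work surface, if the arm or the gripper's body presses on something with over 40 N, if the wrist force passes 120 N, or if a joint passes its speed limit or range.

### The arm

A 7-joint arm with a two-finger parallel gripper is mounted at the origin on a cart in front of the work surface, level with it; the furniture and walls round the work are solid. World frame = base frame: x ahead of the robot, y to its left, z up, the work surface at z = 0. Lengths are in m, angles in rad, forces in N, time in s.
With the tool pointing down it reaches from about 0.425 to 0.875 m from the base axis. Payload 4.7 kg.
Tool frame: the origin (TCP) lies where the fingers leave the gripper's body, on its centre line; the fingertips stand 70 mm ahead of it and the grasp point (between the pads) lies 51 mm ahead of it; z points along the fingers, y is the line along which they close (so a half turn about z gives the same grasp; the last joint's range is limited). The gripper opens to 87 mm and grips with 3 to 60 N. Pads are 19 mm wide; open, the fingers measure 117 mm over their backs; the gripper's body (75 mm by 190 mm) begins 51 mm behind the grasp point.
Start: joints at [-1.307, 0.321, -0.07, 1.45, 0.023, 1.371, -0.057], TCP at [0.161, 0.63, 0.292] pointing down, gripper open.
Joint ranges: [-2.86, 2.86], [-0.3, 2.09], [-1.38, 1.24], [0.06, 2.45], [-1.56, 4.7], [0.09, 2.05], [-2.69, 2.69]. Speed limits (rad/s): [2.57, 2.57, 3.14, 3.14, 3.14, 3.14, 3.14].

### API

Orientations are given as a rotation vector (axis times angle).
In Python, from bench import ctrl gives the robot as it stands.
- The arm moves only by the tool play_rows, never from a script. Its argument "increments" is a list that holds one entry, the list of rows, each a list of 7 numbers: the shift along the tool's x, y, z as a fraction of full scale, then the turn, a rotation vector about the tool's x, y, z as a fraction of full scale, then the gripper command: -1 is shut, 1 is fully open, values between are in proportion. A call has 1 to 8 rows; each row is the pose to reach, as a shift and turn from the pose commanded when the call began, along the tool's axes at that moment; what a row does not reach only later rows make up. Full scale, the value 1, is 0.1 m for a shift and 90 degrees for a turn. A row lasts 1/10 s, in which the tool goes at most 50 mm and 8.59 degrees, less where a joint would pass 70% of its speed; a pose out of reach is approached as far as the arm can. A call with a number of a shift or a turn outside -1 to 1 is refused whole. A call with a gripper value outside its range is refused whole. The fingers move at their own pace and stop on an object; "squeeze" is the grip in N (left out, the last holds). Time passes only in rows, so rows that repeat a pose let the fingers close. It gives the time, the measured TCP pose, the force, the opening and the grip force at its end, in the units of the state.
- ctrl.get_state(): the state, without advancing time (a new reading comes with each control period).
- ctrl.get_image(name): name is "scene" or "top" or "wrist"; returns the picture (384x512x3 uint8, red, green, blue); there is no depth.
- ctrl.get_calibration(name): a dict with "vertical_fov" (degrees; the focal length in pixels is half the picture's height over the tangent of half this angle, whatever the lens; pixels are square), "cx", "cy" (the principal point, pixels), "R" (3x3) and "t" (3): a world point X has camera coordinates R X + t; the wrist camera has in their place "T_tool_cam" (4x4, takes a point from camera to tool coordinates, whose origin is the TCP and whose axes are the flange's). Camera axes: x right, y down, z forward; pixel columns grow to the right and rows downward; lengths in m; the calibration is good to about 2 mm. A picture is of the moment at which its call begins: read the wrist's pose just before it. get_calibration takes no time and is no camera call.
- ctrl.close_job(): hands the job in; it is judged then, once.
The state is a dict: "time": time; "joint_positions": joint angles; "qd": joint speeds; "joint_torque": joint torques, N m; "position": TCP position; "tool_rot": TCP orientation; "ft_force": force on the tool from outside, world axes, zero at the start; "torque": the same for the moment, N m; "grip_width": opening from 0.0 (shut) to 1.0 (fully open); "grip_force": force on a finger pad.
Only numpy, scipy, OpenCV 4.12 (cv2) and the standard library are available. Lean on these libraries where they do the work, as an engineer would, in place of code of your own. Each camera call takes 0.05 s, during which the arm holds its last target. There are 200 camera calls.

## Working session

There is one attempt and no reset: what is moved stays moved. The work goes in short steps, Python scripts to look and compute and a tool call to move; the robot and the scene stay as the last step left them, time stands still between calls to the robot, and variables do not carry over. Pictures are saved under pics/ and viewed, at most 10 in all, crops included, and the job is handed in when it is done.

Besides the shell and the picture viewer there is one more tool, called by a JSON object that holds its "api" and its "payload", one argument or row to a line. play_rows: Moves the arm, as the interface text tells. Shift numbers are shares of 0.1 m and turn numbers shares of 90 degrees, none past 1 either way. Its arguments: {"type":"object","properties":{"increments":{"type":"array"},"squeeze":{"type":"number"}},"required":["increments"]}

```bash
mkdir -p pics; ls; python3 - <<'E'
from bench import ctrl
import cv2,numpy as np
s=ctrl.get_state();print(s)
a=ctrl.get_image("scene");b=ctrl.get_image("top")
cv2.imwrite("pics/s.png",a[...,::-1]);cv2.imwrite("pics/t.png",b[...,::-1])
for n in("scene","top","wrist"):print(n,ctrl.get_calibration(n))
E
```

```text
pics
{'time': 0.0, 'joint_positions': array([-1.30689628,  0.32184543, -0.07011194,  1.45170348,  0.0226262 ,
        1.37080675, -0.05694842]), 'qd': array([-0.00032674,  0.00102956,  0.00018228, -0.00054017,  0.00030329,
        0.00026043,  0.0016457 ]), 'joint_torque': array([ 5.95239356e-06, -4.91291428e+01, -4.04381733e-01, -3.12527275e+01,
       -6.40174979e-02,  4.36315709e-02,  1.88420381e-04]), 'position': array([0.16061303, 0.62939514, 0.29113276]), 'tool_rot': array([-3.91327745e-01, -3.11699306e+00,  3.09601746e-03]), 'ft_force': array([ 0.05252185, -0.1439745 , -0.35572758]), 'torque': array([ 0.00223761, -0.01871266, -0.02834917]), 'grip_force': 0.0, 'grip_width': 0.9974168400861047}
scene {'vertical_fov': 48.23170988086283, 'cx': 260.04651527863825, 'cy': 200.8815753853179, 'R': array([[ 0.59999869, -0.7999066 ,  0.01228799],
       [-0.32496246, -0.25772794, -0.90993171],
       [ 0.73102734,  0.5419647 , -0.41457604]]), 't': array([-0.3722837 ,  0.24977149,  0.55495018])}
top {'vertical_fov': 42.18849183675808, 'cx': 261.6538025931706, 'cy': 195.76509327996075, 'R': array([[ 0.01948451, -0.99977459,  0.00843319],
       [-0.99240179, -0.02036436, -0.1213424 ],
       [ 0.12148679, -0.00600481, -0.99257489]]), 't': array([-0.1073172 ,  0.54287974,  0.95598513])}
wrist {'vertical_fov': 58.42506394359517, 'cx': 255.61662789191905, 'cy': 188.525870504025, 'T_tool_cam': array([[-6.56026904e-04, -9.70041837e-01, -2.42937038e-01,
         6.64741893e-02],
       [ 9.99999600e-01, -4.88630364e-04, -7.49308329e-04,
         5.41309187e-05],
       [ 6.08154015e-04, -2.42937432e-01,  9.70041769e-01,
        -9.17806320e-02],
       [ 0.00000000e+00,  0.00000000e+00,  0.00000000e+00,
         1.00000000e+00]])}
```

View pics/s.png

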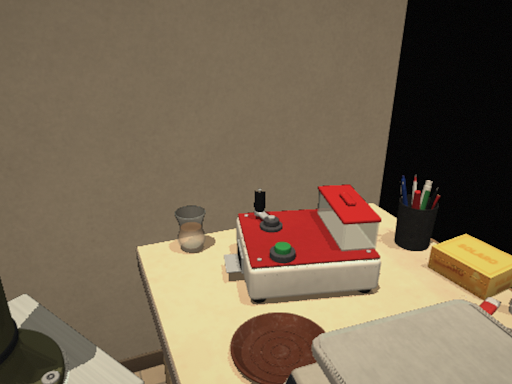

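View pics/t.png

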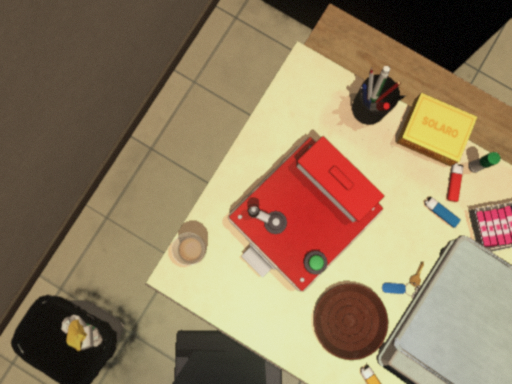

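The scene view shows the knob at about (260,200) and the green plunger at (283,250). In the top view the plunger is at (316,262), the crank hub near (273,222), the knob near (253,208) and the glass at (190,243).

```bash
cat >h.py <<'E'
from bench import ctrl
import cv2,numpy as np
from scipy.spatial.transform import Rotation as Ro
def cam(n,pose=None):
    c=ctrl.get_calibration(n); f=192/np.tan(np.radians(c['vertical_fov']/2))
    if n=='wrist':
        T=np.eye(4);T[:3,:3]=Ro.from_rotvec(pose['tool_rot']).as_matrix();T[:3,3]=pose['position']
        W=T@c['T_tool_cam'];R=W[:3,:3].T;t=-R@W[:3,3]
    else:R,t=c['R'],c['t']
    return f,c['cx'],c['cy'],R,t
def ray(C,u,v):
    f,cx,cy,R,t=C;d=R.T@np.array([(u-cx)/f,(v-cy)/f,1]);return -R.T@t,d/np.linalg.norm(d)
def onz(C,u,v,z):
    o,d=ray(C,u,v);return o+d*(z-o[2])/d[2]
def proj(C,X):
    f,cx,cy,R,t=C;p=R@X+t;return p[:2]/p[2]*f+[cx,cy]
def two(a,b):
    (o,d),(p,e)=a,b;s=np.linalg.lstsq(np.c_[d,-e],p-o,rcond=None)[0];A=o+s[0]*d;B=p+s[1]*e
    return (A+B)/2,np.linalg.norm(A-B)
def blobs(m,amin=20):
    n,l,st,c=cv2.connectedComponentsWithStats(m.astype(np.uint8));return [(st[i,4],c[i].round(1),st[i,:4]) for i in range(1,n) if st[i,4]>=amin]
E
python3 - <<'E'
from h import *
S=cv2.cvtColor(cv2.imread('pics/s.png'),cv2.COLOR_BGR2HSV);T=cv2.cvtColor(cv2.imread('pics/t.png'),cv2.COLOR_BGR2HSV)
for n,I,roi in(('s',S,(180,300,220,310)),('t',T,(190,280,235,335))):
    y0,y1,x0,x1=roi;J=I[y0:y1,x0:x1]
    g=(J[...,0]>45)&(J[...,0]<85)&(J[...,1]>120)&(J[...,2]>50); k=J[...,2]<45
    for nm,m in(('g',g),('k',k)):print(n,nm,[(a,(c+[x0,y0]),(b[:2]+[x0,y0],b[2:])) for a,c,b in blobs(m,15)])
t=cv2.imread('pics/t.png')[120:300,170:400];s=cv2.imread('pics/s.png')[180:300,180:390]
cv2.imwrite('pics/c.png',np.vstack([cv2.resize(t,(600,470)) ,]))
Ct=cam('top');print(onz(Ct,316,262,.101),onz(Ct,274,222,.1),onz(Ct,253,208,.14))
E
```

```text
s g [(np.int32(162), array([282.2, 247.8]), (array([275, 242]), array([16, 12], dtype=int32)))]
s k [(np.int32(191), array([259.3, 201.3]), (array([254, 192]), array([11, 20], dtype=int32))), (np.int32(21), array([274.7, 224.7]), (array([269, 222]), array([10,  5], dtype=int32))), (np.int32(15), array([272.7, 230.6]), (array([266, 229]), array([14,  3], dtype=int32))), (np.int32(25), array([239. , 256.5]), (array([238, 248]), array([ 3, 18], dtype=int32))), (np.int32(37), array([289. , 259.4]), (array([281, 255]), array([14,  8], dtype=int32)))]
t g [(np.int32(71), array([316. , 259.5]), (array([309, 256]), array([14, 11], dtype=int32)))]
t k []
[ 0.41703811 -0.19748204  0.101     ] [ 0.4885719  -0.11972263  0.1       ] [ 0.50979541 -0.08093115  0.14      ]
```

View pics/c.png

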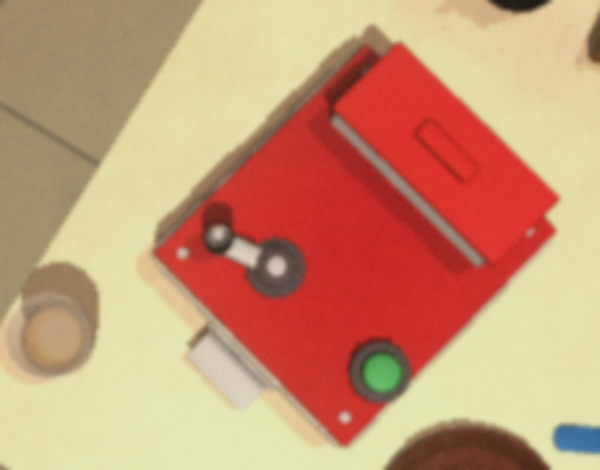

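```bash
python3 - <<'E'
from h import *
np.set_printoptions(precision=4,suppress=True)
Ct,Cs=cam('top'),cam('scene')
print('cams',-Ct[3].T@Ct[4],-Cs[3].T@Cs[4])
P=onz(Ct,316.4,262.6,.101);H=onz(Ct,275.4,222.3,.104);K=onz(Ct,253.6,210.5,.14);print(P,H,K,np.linalg.norm(K[:2]-H[:2]),np.linalg.norm(P[:2]-H[:2]))
print('scene-proj P,K',proj(Cs,P),proj(Cs,np.r_[K[:2],.118]))
print('two view knob',two(ray(Cs,259.3,192.5),ray(Ct,253.6,210.5)),'plunger',two(ray(Cs,282.5,246.5),ray(Ct,316.4,262.6)))
print('glass',onz(Ct,190,240,.083))
for z in(-.7,-.9):
  print('wall',z,onz(Ct,215,0,z),onz(Ct,40,250,z))
print('tcp',proj(Cs,np.array([.161,.63,.29])),proj(Ct,np.array([.161,.63,.29])),proj(Ct,np.array([0,0,0.])),proj(Cs,np.array([0,0,0.])))
cv2.imwrite('pics/w.png',ctrl.get_image('wrist')[...,::-1])
E
```

```text
cams [ 0.4247 -0.0905  1.0157] [-0.1011 -0.5342  0.4619]
[ 0.416  -0.1982  0.101 ] [ 0.4878 -0.1222  0.104 ] [ 0.5054 -0.0821  0.14  ] 0.043774980247261626 0.10460470151729544
scene-proj P,K [282.4629 245.4685] [259.0437 200.533 ]
two view knob (array([ 0.5059, -0.0821,  0.1348]), np.float64(5.320995820137462e-05)) plunger (array([ 0.4159, -0.1984,  0.0991]), np.float64(4.799483981297204e-05))
glass [0.453  0.0359 0.083 ]
wall -0.7 [ 1.35    0.0832 -0.7   ] [ 0.4326  0.6522 -0.7   ]
wall -0.9 [ 1.4578  0.1034 -0.9   ] [ 0.4336  0.7387 -0.9   ]
tcp [-112.3344   91.0973] [-270.7728  439.6273] [205.7797 478.4125] [-27.6794 393.9218]
```

View pics/w.png

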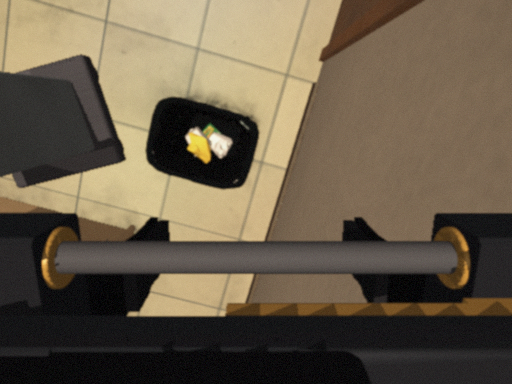

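The wrist view shows floor, the bin at (205,140) and the wall on the right (+y), so I'll retract away from the wall towards the dispenser.

{"api": "play_rows", "payload": {
  "increments": [
    [[-0.2,-0.4,0,0,0,0.08,-0.4],[-0.5,-0.8,0,0,0,0.17,-0.4],[-1,-1,0,0,0,0.25,-0.4],[-1,-1,0,0,0,0.34,-0.4],[-1,-1,0,0,0,0.42,-0.4]]
  ]
}}

```text
time: 0.65
position: [0.2353, 0.5064, 0.2924]
tool_rot: [1.394, 2.815, 0.0]
ft_force: [-1.5, -0.2, -0.7]
grip_width: 0.632
grip_force: 0.0
```

{"api": "play_rows", "payload": {
  "increments": [
    [[-0.3,0,0,0,0,0.09,-0.4],[-0.7,0,0,0,0,0.18,-0.4],[-1,0,0,0,0,0.27,-0.4],[-1,0,0,0,0,0.35,-0.4],[-1,0,0,0,0,0.421,-0.4]]
  ]
}}

```text
time: 1.15
position: [0.2952, 0.4281, 0.2922]
tool_rot: [-2.23, -2.213, 0.0]
ft_force: [-0.4, 0.0, 0.5]
grip_width: 0.312
grip_force: 0.0
```

{"api": "play_rows", "payload": {
  "increments": [
    [[-0.4,0.4,0,0,0,0,-0.4],[-0.8,0.7,0,0,0,0,-0.4],[-1,0.85,0,0,0,0,-0.4]]
  ]
}}

```text
time: 1.45
position: [0.3816, 0.3259, 0.2921]
tool_rot: [2.224, 2.217, -0.0]
ft_force: [0.1, 0.4, 0.6]
grip_width: 0.3
grip_force: 0.0
```

{"api": "play_rows", "payload": {
  "increments": [
    [[-0.4,0.3,0,0,0,0,-0.4],[-0.8,0.6,0,0,0,0,-0.4],[-1,0.7,0,0,0,0,-0.4]]
  ]
}}

```text
time: 1.75
position: [0.452, 0.2244, 0.2923]
tool_rot: [2.227, 2.213, 0.0]
ft_force: [0.4, 0.1, 0.3]
grip_width: 0.303
grip_force: 0.0
```

{"api": "play_rows", "payload": {
  "increments": [
    [[-0.4,0.1,0,0,0,0,-0.4],[-0.8,0.2,0,0,0,0,-0.4],[-1,0.3,0,0,0,0,-0.4]]
  ]
}}

```text
time: 2.05
position: [0.4797, 0.1251, 0.2923]
tool_rot: [2.226, 2.216, -0.001]
ft_force: [0.2, -0.4, -0.6]
grip_width: 0.302
grip_force: 0.0
```

{"api": "play_rows", "payload": {
  "increments": [
    [[-0.4,0.1,0,0,0,0,-0.4],[-0.8,0.1,0,0,0,0,-0.4],[-1,0.1,0,0,0,0,-0.4]]
  ]
}}

```text
time: 2.35
position: [0.4892, 0.0251, 0.2922]
tool_rot: [2.226, 2.216, -0.001]
ft_force: [0.5, 0.4, -0.1]
grip_width: 0.3
grip_force: 0.0
```

{"api": "play_rows", "payload": {
  "increments": [
    [[-0.4,0,0,0,0,0,-0.4],[-0.8,0,0,0,0,0,-0.4],[-1,0,0,0,0,0,-0.4]]
  ]
}}

```text
time: 2.65
position: [0.4886, -0.0748, 0.2923]
tool_rot: [2.226, 2.216, -0.001]
ft_force: [0.0, -0.4, 0.4]
grip_width: 0.299
grip_force: 0.0
```

{"api": "play_rows", "payload": {
  "increments": [
    [[-0.4,0,0,0,0,0,-0.4],[-0.8,-0.1,0,0,0,0,-0.4],[-1,-0.1,0,0,0,0,-0.4],[-1,-0.1,0,0,0,0,-0.4],[-1,-0.1,0,0,0,0,-0.4]]
  ]
}}

```text
time: 3.15
position: [0.4792, -0.1705, 0.2921]
tool_rot: [-2.222, -2.22, -0.001]
ft_force: [-0.0, 0.3, -0.2]
grip_width: 0.301
grip_force: 0.0
```

```bash
python3 - <<'E'
from h import *
s=ctrl.get_state();I=ctrl.get_image('wrist')
cv2.imwrite('pics/w2.png',I[...,::-1])
print(s['position'],s['tool_rot'],s['joint_positions'].round(2))
C=cam('wrist',s)
print(proj(C,np.array([.505,-.082,.14])),proj(C,np.array([.488,-.122,.104])),proj(C,np.array([.416,-.198,.101])))
E
```

```text
[ 0.47917813 -0.17045219  0.29205909] [-2.22185424e+00 -2.22010457e+00 -5.17261076e-04] [-0.51 -0.    0.81  1.82  0.    1.32  0.3 ]
[294.61439969  68.29756123] [267.25128709 125.19471284] [183.38178534 214.16720065]
```

View pics/w2.png

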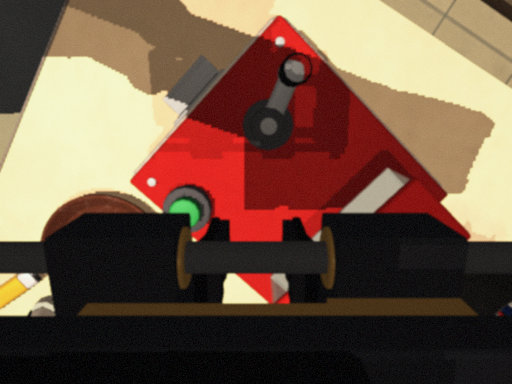

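The wrist view confirms the estimates: knob at (295,69), hub at (268,125), plunger at (184,213), each within 1 px of prediction. Next I move over the knob and descend.

{"api": "play_rows", "payload": {
  "increments": [
    [[0.4,0.1,0,0,0,0,0.1],[0.8,0.26,0,0,0,0,0.1],[0.89,0.26,0.2,0,0,0,0.1],[0.89,0.26,0.5,0,0,0,0.1],[0.89,0.26,0.6,0,0,0,0.1],[0.89,0.26,0.6,0,0,0,0.1]]
  ]
}}

```text
time: 3.8
position: [0.5043, -0.0807, 0.2309]
tool_rot: [-2.218, -2.221, 0.004]
ft_force: [0.3, -0.4, 0.2]
grip_width: 0.543
grip_force: 0.0
```

```bash
python3 - <<'E'
from h import *
s=ctrl.get_state();I=ctrl.get_image('wrist');a=ctrl.get_image('scene')[150:290,200:380]
cv2.imwrite('pics/w3.png',np.hstack([cv2.resize(I,(400,300)),cv2.resize(a,(386,300))])[...,::-1])
print(s['position'],s['tool_rot'],s['ft_force'],s['grip_width'])
E
```

```text
[ 0.50430583 -0.08067625  0.23087903] [-2.21821634 -2.22138389  0.00411349] [ 0.25463235 -0.40365908  0.20727353] 0.5427733734831653
```

View pics/w3.png

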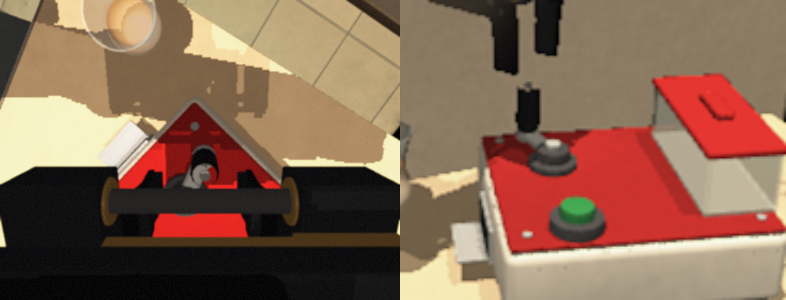

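The knob is centred between the open fingers; the hub cap is low. Descend and grip.

{"api": "play_rows", "payload": {
  "increments": [
    [[-0.01,0.01,0.2,0,0,0,0.1],[-0.01,0.01,0.4,0,0,0,0.1],[-0.01,0.01,0.55,0,0,0,0.1],[-0.01,0.01,0.55,0,0,0,0.1]]
  ]
}}

```text
time: 4.3
position: [0.5059, -0.0828, 0.1769]
tool_rot: [-2.221, -2.22, 0.002]
ft_force: [-0.6, -0.1, 0.2]
grip_width: 0.55
grip_force: 0.0
```

{"api": "play_rows", "payload": {
  "increments": [
    [[0,0,0,0,0,0,-0.3],[0,0,0,0,0,0,-0.5],[0,0,0,0,0,0,-0.7],[0,0,0,0,0,0,-0.8],[0,0,0,0,0,0,-0.8],[0,0,0,0,0,0,-0.8],[0,0,0,0,0,0,-0.8]]
  ],
  "squeeze": 25
}}

```text
time: 5.0
position: [0.5068, -0.0826, 0.1779]
tool_rot: [2.221, 2.221, 0.002]
ft_force: [-1.3, -0.3, 5.1]
grip_width: 0.244
grip_force: 25.0
```

```bash
cat >>h.py <<'E'
def rows(th0,step,n,R=.45):
    a=np.radians(th0)
    return [[round(R*(np.sin(b)-np.sin(a)),3),round(R*(np.cos(b)-np.cos(a)),3),0,0,0,0,-.8] for b in np.radians(th0-step*np.arange(1,n+1))]
def ana(H=(.488,-.122)):
    s=ctrl.get_state();d=s['position'][:2]-H;r=np.hypot(*d);t=np.degrees(np.arctan2(d[1],d[0]));u=d/r;w=np.array([u[1],-u[0]])
    print('t',round(s['time'],2),'r %.4f th %.1f Frad %.1f Ftan %.1f Fz %.1f'%(r,t,s['ft_force'][:2]@u,s['ft_force'][:2]@w,s['ft_force'][2]),s['position'].round(4),s['grip_width'].round(3),s['grip_force'].round(1))
E
python3 - <<'E'
from h import *
ana()
th=65.5
for i in range(13):print(round(th,1),rows(th,5,4));th-=20
E
```

```text
Traceback (most recent call last):
  File "h.py", line 27, in ana
    print('t',round(s['time'],2),'r %.4f th %.1f Frad %.1f Ftan %.1f Fz %.1f'%(r,t,s['ft_force'][:2]@u,s['ft_force'][:2]@w,s['ft_force'][2]),s['position'].round(4),s['grip_width'].round(3),s['grip_force'].round(1))
                                                                                                                                                                    ^^^^^^^^^^^^^^^^^^^^^
AttributeError: 'float' object has no attribute 'round'
```

```bash
sed -i "s/s\['grip_width'\].round(3),s\['grip_force'\].round(1)/round(s['grip_width'],3),round(s['grip_force'],1)/" h.py
python3 - <<'E'
from h import *
ana()
th=65.5
for i in range(13):print(round(th,1),[[x[0],x[1]] for x in rows(th,5,4)]);th-=20
E
```

```text
t 5.0 r 0.0436 th 64.5 Frad -0.9 Ftan -1.1 Fz 5.1 [ 0.5068 -0.0826  0.1779] 0.244 25.0
65.5 [[np.float64(-0.018), np.float64(0.035)], [np.float64(-0.039), np.float64(0.068)], [np.float64(-0.062), np.float64(0.1)], [np.float64(-0.089), np.float64(0.129)]]
45.5 [[np.float64(-0.029), np.float64(0.027)], [np.float64(-0.06), np.float64(0.051)], [np.float64(-0.093), np.float64(0.072)], [np.float64(-0.127), np.float64(0.091)]]
25.5 [[np.float64(-0.036), np.float64(0.015)], [np.float64(-0.073), np.float64(0.027)], [np.float64(-0.112), np.float64(0.036)], [np.float64(-0.151), np.float64(0.042)]]
5.5 [[np.float64(-0.039), np.float64(0.002)], [np.float64(-0.078), np.float64(0.001)], [np.float64(-0.117), np.float64(-0.004)], [np.float64(-0.156), np.float64(-0.012)]]
-14.5 [[np.float64(-0.038), np.float64(-0.011)], [np.float64(-0.074), np.float64(-0.026)], [np.float64(-0.109), np.float64(-0.044)], [np.float64(-0.142), np.float64(-0.065)]]
-34.5 [[np.float64(-0.031), np.float64(-0.024)], [np.float64(-0.061), np.float64(-0.05)], [np.float64(-0.087), np.float64(-0.079)], [np.float64(-0.111), np.floa
[... 515 characters left out ...]
float64(-0.151)]]
-114.5 [[np.float64(0.018), np.float64(-0.035)], [np.float64(0.039), np.float64(-0.068)], [np.float64(0.062), np.float64(-0.1)], [np.float64(0.089), np.float64(-0.129)]]
-134.5 [[np.float64(0.029), np.float64(-0.027)], [np.float64(0.06), np.float64(-0.051)], [np.float64(0.093), np.float64(-0.072)], [np.float64(0.127), np.float64(-0.091)]]
-154.5 [[np.float64(0.036), np.float64(-0.015)], [np.float64(0.073), np.float64(-0.027)], [np.float64(0.112), np.float64(-0.036)], [np.float64(0.151), np.float64(-0.042)]]
-174.5 [[np.float64(0.039), np.float64(-0.002)], [np.float64(0.078), np.float64(-0.001)], [np.float64(0.117), np.float64(0.004)], [np.float64(0.156), np.float64(0.012)]]
```

{"api": "play_rows", "payload": {
  "increments": [
    [[-0.018,0.035,0,0,0,0,-0.8],[-0.039,0.068,0,0,0,0,-0.8],[-0.062,0.1,0,0,0,0,-0.8],[-0.089,0.129,0,0,0,0,-0.8]]
  ]
}}

```text
time: 5.4
position: [0.52, -0.0912, 0.1779]
tool_rot: [2.221, 2.222, 0.002]
ft_force: [-0.1, 1.1, 4.6]
grip_width: 0.247
grip_force: 25.0
```

{"api": "play_rows", "payload": {
  "increments": [
    [[-0.029,0.027,0,0,0,0,-0.8],[-0.06,0.051,0,0,0,0,-0.8],[-0.093,0.072,0,0,0,0,-0.8],[-0.127,0.091,0,0,0,0,-0.8]]
  ]
}}

```text
time: 5.8
position: [0.5295, -0.104, 0.1779]
tool_rot: [2.22, 2.221, 0.003]
ft_force: [2.7, 1.3, 4.2]
grip_width: 0.237
grip_force: 25.0
```

{"api": "play_rows", "payload": {
  "increments": [
    [[-0.036,0.015,0,0,0,0,-0.8],[-0.073,0.027,0,0,0,0,-0.8],[-0.112,0.036,0,0,0,0,-0.8],[-0.151,0.042,0,0,0,0,-0.8]]
  ]
}}

```text
time: 6.2
position: [0.5339, -0.1197, 0.1779]
tool_rot: [2.219, 2.22, 0.004]
ft_force: [5.4, 0.6, 5.5]
grip_width: 0.242
grip_force: 25.0
```

{"api": "play_rows", "payload": {
  "increments": [
    [[-0.039,0.002,0,0,0,0,-0.8],[-0.078,0.001,0,0,0,0,-0.8],[-0.117,-0.004,0,0,0,0,-0.8],[-0.156,-0.012,0,0,0,0,-0.8]]
  ]
}}

```text
time: 6.6
position: [0.5325, -0.1363, 0.1779]
tool_rot: [2.219, 2.218, 0.002]
ft_force: [4.4, -0.7, 4.5]
grip_width: 0.244
grip_force: 25.0
```

{"api": "play_rows", "payload": {
  "increments": [
    [[-0.038,-0.011,0,0,0,0,-0.8],[-0.074,-0.026,0,0,0,0,-0.8],[-0.109,-0.044,0,0,0,0,-0.8],[-0.142,-0.065,0,0,0,0,-0.8]]
  ]
}}

```text
time: 7.0
position: [0.5253, -0.151, 0.1779]
tool_rot: [2.22, 2.218, 0.0]
ft_force: [4.7, -2.1, 5.4]
grip_width: 0.241
grip_force: 25.0
```

```bash
python3 -c "
from h import *
ana()"
```

```text
t 7.0 r 0.0473 th -37.8 Frad 5.0 Ftan -1.2 Fz 5.4 [ 0.5253 -0.151   0.1779] 0.241 25.0
```

{"api": "play_rows", "payload": {
  "increments": [
    [[-0.031,-0.024,0,0,0,0,-0.8],[-0.061,-0.05,0,0,0,0,-0.8],[-0.087,-0.079,0,0,0,0,-0.8],[-0.111,-0.11,0,0,0,0,-0.8]]
  ]
}}

```text
time: 7.4
position: [0.5136, -0.1621, 0.1778]
tool_rot: [2.222, 2.219, -0.001]
ft_force: [1.6, -0.8, 7.4]
grip_width: 0.245
grip_force: 25.0
```

{"api": "play_rows", "payload": {
  "increments": [
    [[-0.021,-0.033,0,0,0,0,-0.8],[-0.04,-0.068,0,0,0,0,-0.8],[-0.055,-0.104,0,0,0,0,-0.8],[-0.067,-0.141,0,0,0,0,-0.8]]
  ]
}}

```text
time: 7.8
position: [0.4991, -0.1682, 0.1778]
tool_rot: [2.222, 2.22, -0.001]
ft_force: [0.9, -0.5, 7.5]
grip_width: 0.239
grip_force: 25.0
```

{"api": "play_rows", "payload": {
  "increments": [
    [[-0.009,-0.038,0,0,0,0,-0.8],[-0.014,-0.077,0,0,0,0,-0.8],[-0.016,-0.116,0,0,0,0,-0.8],[-0.015,-0.156,0,0,0,0,-0.8]]
  ]
}}

```text
time: 8.2
position: [0.4836, -0.1689, 0.1777]
tool_rot: [-2.221, -2.22, 0.0]
ft_force: [0.3, 1.2, 9.2]
grip_width: 0.243
grip_force: 25.0
```

```bash
python3 -c "
from h import *
ana()
p=np.array([(.5068,-.0826),(.52,-.0912),(.5295,-.104),(.5339,-.1197),(.5325,-.1363),(.5253,-.151)])
from scipy.optimize import least_squares as L
print(L(lambda c:np.hypot(*(p-c).T)-.045,(.488,-.122)).x)
"
```

```text
t 8.2 r 0.0471 th -95.4 Frad -1.2 Ftan -0.2 Fz 9.2 [ 0.4836 -0.1689  0.1777] 0.243 25.0
[ 0.48919733 -0.12403997]
```

{"api": "play_rows", "payload": {
  "increments": [
    [[0.005,-0.039,-0.01,0,0,0,-0.8],[0.013,-0.077,-0.01,0,0,0,-0.8],[0.024,-0.115,-0.01,0,0,0,-0.8],[0.039,-0.151,-0.01,0,0,0,-0.8]]
  ]
}}

```text
time: 8.6
position: [0.4685, -0.1641, 0.1779]
tool_rot: [-2.221, -2.221, 0.0]
ft_force: [2.3, 2.7, 1.9]
grip_width: 0.244
grip_force: 25.0
```

{"api": "play_rows", "payload": {
  "increments": [
    [[0.018,-0.035,0,0,0,0,-0.8],[0.039,-0.068,0,0,0,0,-0.8],[0.062,-0.1,0,0,0,0,-0.8],[0.089,-0.129,0,0,0,0,-0.8]]
  ]
}}

```text
time: 9.0
position: [0.4577, -0.1564, 0.1781]
tool_rot: [2.217, 2.217, 0.003]
ft_force: [11.3, -1.3, -8.7]
grip_width: 0.243
grip_force: 25.0
```

{"api": "play_rows", "payload": {
  "increments": [
    [[0.029,-0.027,0,0,0,0,-0.8],[0.06,-0.051,0,0,0,0,-0.8],[0.093,-0.072,0,0,0,0,-0.8],[0.127,-0.091,0,0,0,0,-0.8]]
  ]
}}

```text
time: 9.4
position: [0.4489, -0.1445, 0.1782]
tool_rot: [2.216, 2.216, 0.002]
ft_force: [10.9, -3.4, -9.5]
grip_width: 0.245
grip_force: 25.0
```

```bash
python3 -c "
from h import *
ana((.489,-.124))"
```

```text
t 9.4 r 0.0450 th -152.9 Frad -8.1 Ftan -8.0 Fz -9.5 [ 0.4489 -0.1445  0.1782] 0.245 25.0
```

The auger bit between TCP angles of -117° and -134°, so I take -125.5°. The current angle is -152.9°, which leaves 692.6° to go. I'll also recentre the commanded circle by about 1.5 mm.

```bash
python3 - <<'E'
from h import *
th=-154.5
for i in range(8):print(round(th,1),[[float(x[0]),float(x[1])] for x in rows(th,10,8)]);th-=80
E
```

```text
-154.5 [[0.073, -0.027], [0.151, -0.042], [0.229, -0.042], [0.306, -0.03], [0.38, -0.003], [0.449, 0.035], [0.509, 0.085], [0.56, 0.145]]
-234.5 [[0.04, 0.068], [0.067, 0.141], [0.082, 0.218], [0.082, 0.297], [0.069, 0.374], [0.043, 0.448], [0.005, 0.516], [-0.045, 0.577]]
-314.5 [[-0.06, 0.051], [-0.127, 0.091], [-0.201, 0.118], [-0.278, 0.133], [-0.356, 0.133], [-0.434, 0.12], [-0.508, 0.094], [-0.576, 0.055]]
-394.5 [[-0.061, -0.05], [-0.111, -0.11], [-0.151, -0.177], [-0.179, -0.251], [-0.193, -0.328], [-0.194, -0.406], [-0.181, -0.484], [-0.155, -0.557]]
-474.5 [[0.039, -0.068], [0.089, -0.129], [0.148, -0.18], [0.216, -0.22], [0.289, -0.247], [0.366, -0.261], [0.445, -0.262], [0.522, -0.249]]
-554.5 [[0.074, 0.026], [0.142, 0.065], [0.203, 0.115], [0.254, 0.174], [0.293, 0.242], [0.321, 0.315], [0.335, 0.393], [0.336, 0.471]]
-634.5 [[-0.013, 0.077], [-0.039, 0.151], [-0.078, 0.22], [-0.128, 0.28], [-0.187, 0.331], [-0.255, 0.371], [-0.328, 0.398], [-0.405, 0.413]]
-714.5 [[-0.078, 0.001], [-0.156, -0.012], [-0.23, -0.038], [-0.298, -0.077], [-0.359, -0.127], [-0.409, -0.187], [-0.449, -0.254], [-0.477, -0.328]]
```

{"api": "play_rows", "payload": {
  "increments": [
    [[0.073,-0.022,0.005,0,0,0,-0.8],[0.151,-0.032,0.005,0,0,0,-0.8],[0.229,-0.027,0.005,0,0,0,-0.8],[0.306,-0.015,0.005,0,0,0,-0.8],[0.38,0.012,0.005,0,0,0,-0.8],[0.449,0.05,0.005,0,0,0,-0.8],[0.509,0.1,0.005,0,0,0,-0.8],[0.56,0.16,0.005,0,0,0,-0.8]]
  ]
}}

```text
time: 10.2
position: [0.4603, -0.09, 0.1777]
tool_rot: [-2.222, -2.218, 0.012]
ft_force: [-7.6, -4.1, 11.3]
grip_width: 0.242
grip_force: 25.0
```

```bash
python3 -c "
from h import *
ana((.489,-.124))"
```

```text
t 10.2 r 0.0445 th 130.2 Frad 1.8 Ftan -8.4 Fz 11.3 [ 0.4603 -0.09    0.1777] 0.242 25.0
```

{"api": "play_rows", "payload": {
  "increments": [
    [[0.04,0.068,0,0,0,0,-0.8],[0.067,0.141,0,0,0,0,-0.8],[0.082,0.218,0,0,0,0,-0.8],[0.082,0.297,0,0,0,0,-0.8],[0.069,0.374,0,0,0,0,-0.8],[0.043,0.448,0,0,0,0,-0.8],[0.005,0.516,0,0,0,0,-0.8],[-0.045,0.577,0,0,0,0,-0.8]]
  ]
}}

```text
time: 11.0
position: [0.5188, -0.0898, 0.1777]
tool_rot: [-2.215, -2.218, 0.003]
ft_force: [-5.8, 6.6, 10.4]
grip_width: 0.242
grip_force: 25.0
```

{"api": "play_rows", "payload": {
  "increments": [
    [[-0.06,0.051,0,0,0,0,-0.8],[-0.127,0.091,0,0,0,0,-0.8],[-0.201,0.118,0,0,0,0,-0.8],[-0.278,0.133,0,0,0,0,-0.8],[-0.356,0.133,0,0,0,0,-0.8],[-0.434,0.12,0,0,0,0,-0.8],[-0.508,0.094,0,0,0,0,-0.8],[-0.576,0.055,0,0,0,0,-0.8]]
  ]
}}

```text
time: 11.8
position: [0.5282, -0.1468, 0.1781]
tool_rot: [2.218, 2.223, 0.007]
ft_force: [7.7, 6.1, -0.8]
grip_width: 0.239
grip_force: 25.0
```

{"api": "play_rows", "payload": {
  "increments": [
    [[-0.061,-0.05,0,0,0,0,-0.8],[-0.111,-0.11,0,0,0,0,-0.8],[-0.151,-0.177,0,0,0,0,-0.8],[-0.179,-0.251,0,0,0,0,-0.8],[-0.193,-0.328,0,0,0,0,-0.8],[-0.194,-0.406,0,0,0,0,-0.8],[-0.181,-0.484,0,0,0,0,-0.8],[-0.155,-0.557,0,0,0,0,-0.8]]
  ]
}}

```text
time: 12.6
position: [0.4719, -0.1656, 0.178]
tool_rot: [2.218, 2.217, 0.002]
ft_force: [8.3, -0.3, -3.6]
grip_width: 0.245
grip_force: 25.0
```

```bash
python3 -c "
from h import *
ana((.489,-.124))"
```

```text
t 12.6 r 0.0450 th -112.4 Frad -2.9 Ftan -7.8 Fz -3.6 [ 0.4719 -0.1656  0.178 ] 0.245 25.0
```

{"api": "play_rows", "payload": {
  "increments": [
    [[0.039,-0.068,0,0,0,0,-0.8],[0.089,-0.129,0,0,0,0,-0.8],[0.148,-0.18,0,0,0,0,-0.8],[0.216,-0.22,0,0,0,0,-0.8],[0.289,-0.247,0,0,0,0,-0.8],[0.366,-0.261,0,0,0,0,-0.8],[0.445,-0.262,0,0,0,0,-0.8],[0.522,-0.249,0,0,0,0,-0.8]]
  ]
}}

```text
time: 13.4
position: [0.445, -0.1165, 0.1779]
tool_rot: [2.22, 2.216, -0.007]
ft_force: [0.9, -8.8, 2.0]
grip_width: 0.241
grip_force: 25.0
```

{"api": "play_rows", "payload": {
  "increments": [
    [[0.074,0.026,0,0,0,0,-0.8],[0.142,0.065,0,0,0,0,-0.8],[0.203,0.115,0,0,0,0,-0.8],[0.254,0.174,0,0,0,0,-0.8],[0.293,0.242,0,0,0,0,-0.8],[0.321,0.315,0,0,0,0,-0.8],[0.335,0.393,0,0,0,0,-0.8],[0.336,0.471,0,0,0,0,-0.8]]
  ]
}}

```text
time: 14.2
position: [0.4898, -0.0792, 0.1776]
tool_rot: [-2.218, -2.217, 0.008]
ft_force: [-9.2, 1.4, 12.3]
grip_width: 0.244
grip_force: 25.0
```

{"api": "play_rows", "payload": {
  "increments": [
    [[-0.013,0.077,0,0,0,0,-0.8],[-0.039,0.151,0,0,0,0,-0.8],[-0.078,0.22,0,0,0,0,-0.8],[-0.128,0.28,0,0,0,0,-0.8],[-0.187,0.331,0,0,0,0,-0.8],[-0.255,0.371,0,0,0,0,-0.8],[-0.328,0.398,0,0,0,0,-0.8],[-0.405,0.413,0,0,0,0,-0.8]]
  ]
}}

```text
time: 15.0
position: [0.5339, -0.1161, 0.1778]
tool_rot: [-2.216, -2.221, -0.003]
ft_force: [0.2, 8.2, 5.8]
grip_width: 0.247
grip_force: 25.0
```

```bash
python3 -c "
from h import *
ana((.489,-.124))"
```

```text
t 15.0 r 0.0455 th 9.9 Frad 1.7 Ftan -8.1 Fz 5.8 [ 0.5339 -0.1161  0.1778] 0.247 25.0
```

{"api": "play_rows", "payload": {
  "increments": [
    [[-0.078,0.001,0,0,0,0,-0.8],[-0.156,-0.012,0,0,0,0,-0.8],[-0.23,-0.038,0,0,0,0,-0.8],[-0.298,-0.077,0,0,0,0,-0.8],[-0.359,-0.127,0,0,0,0,-0.8],[-0.409,-0.187,0,0,0,0,-0.8],[-0.449,-0.254,0,0,0,0,-0.8],[-0.477,-0.328,0,0,0,0,-0.8]]
  ]
}}

```text
time: 15.8
position: [0.503, -0.1669, 0.1781]
tool_rot: [2.217, 2.219, 0.004]
ft_force: [7.8, 0.6, -2.3]
grip_width: 0.243
grip_force: 25.0
```

```bash
python3 -c "
from h import *
ana((.489,-.124))
print([[float(x[0]),float(x[1])] for x in rows(-794.5,6.5,8)])"
```

```text
t 15.8 r 0.0452 th -71.9 Frad 1.9 Ftan -7.6 Fz -2.3 [ 0.503  -0.1669  0.1781] 0.243 25.0
[[-0.011, -0.05], [-0.016, -0.101], [-0.015, -0.152], [-0.009, -0.202], [0.003, -0.252], [0.021, -0.3], [0.044, -0.345], [0.072, -0.388]]
```

{"api": "play_rows", "payload": {
  "increments": [
    [[-0.011,-0.05,0,0,0,0,-0.8],[-0.016,-0.101,0,0,0,0,-0.8],[-0.015,-0.152,0,0,0,0,-0.8],[-0.009,-0.202,0,0,0,0,-0.8],[0.003,-0.252,0,0,0,0,-0.8],[0.021,-0.3,0,0,0,0,-0.8],[0.044,-0.345,0,0,0,0,-0.8],[0.072,-0.388,0,0,0,0,-0.8]]
  ]
}}

```text
time: 16.6
position: [0.4638, -0.1612, 0.1781]
tool_rot: [2.217, 2.217, 0.002]
ft_force: [8.6, -2.2, -3.2]
grip_width: 0.241
grip_force: 25.0
```

{"api": "play_rows", "payload": {
  "increments": [
    [[0,0,0,0,0,0,-0.8],[0,0,0,0,0,0,-0.8]]
  ]
}}

```text
time: 16.8
position: [0.4632, -0.1608, 0.178]
tool_rot: [2.219, 2.219, 0.001]
ft_force: [5.0, -0.7, -1.2]
grip_width: 0.242
grip_force: 25.0
```

```bash
python3 -c "
from h import *
ana((.489,-.124))"
```

```text
t 16.8 r 0.0449 th -125.1 Frad -2.3 Ftan -4.4 Fz -1.2 [ 0.4632 -0.1608  0.178 ] 0.242 25.0
```

{"api": "play_rows", "payload": {
  "increments": [
    [[0,0.008,0,0,0,0,-0.8],[0,0.008,0,0,0,0,-0.4],[0,0.008,0,0,0,0,-0.15],[0,0.008,0,0,0,0,-0.1],[0,0.008,0,0,0,0,-0.1],[0,0.008,0,0,0,0,-0.1]]
  ]
}}

```text
time: 17.4
position: [0.4627, -0.1598, 0.1774]
tool_rot: [-2.221, -2.221, 0.001]
ft_force: [-0.8, -0.1, -0.2]
grip_width: 0.442
grip_force: 0.0
```

{"api": "play_rows", "payload": {
  "increments": [
    [[0,0.008,-0.1,0,0,0,-0.1],[0,0.008,-0.3,0,0,0,-0.1],[0,0.008,-0.6,0,0,0,-0.1],[0,0.008,-0.6,0,0,0,-0.1]]
  ]
}}

```text
time: 17.8
position: [0.4662, -0.1607, 0.242]
tool_rot: [2.218, 2.217, 0.008]
ft_force: [0.7, 0.3, 0.3]
grip_width: 0.447
grip_force: 0.0
```

```bash
python3 - <<'E'
from h import *
ana((.489,-.124))
b=ctrl.get_image('top');I=ctrl.get_image('wrist');a=ctrl.get_image('scene')
cv2.imwrite('pics/v.png',np.hstack([cv2.resize(I,(400,300)),cv2.resize(a[150:290,200:380],(386,300))])[...,::-1])
E
```

```text
t 17.8 r 0.0432 th -121.9 Frad -0.6 Ftan -0.4 Fz 0.3 [ 0.4662 -0.1607  0.242 ] 0.447 0.0
```

View pics/v.png

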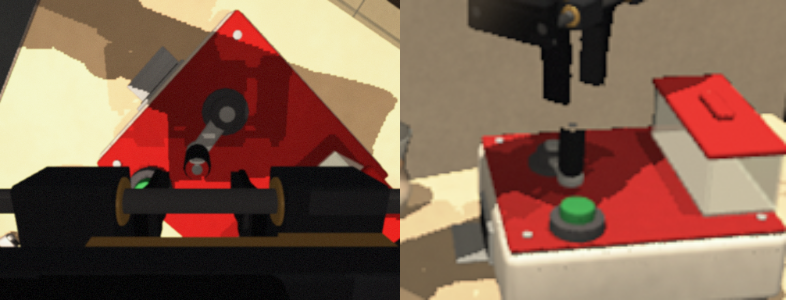

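The crank has been released and the knob stands where I left it. Next, close the fingers and go over the plunger.

{"api": "play_rows", "payload": {
  "increments": [
    [[-0.15,-0.2,0,0,0,0,-0.6],[-0.3,-0.4,0,0,0,0,-1],[-0.37,-0.49,0,0,0,0,-1],[-0.37,-0.49,0,0,0,0,-1],[-0.37,-0.49,0,0,0,0,-1],[-0.37,-0.49,0,0,0,0,-1]]
  ],
  "squeeze": 10
}}

```text
time: 18.55
position: [0.4158, -0.1959, 0.2377]
tool_rot: [2.22, 2.223, -0.0]
ft_force: [-0.3, 0.2, -0.6]
grip_width: 0.035
grip_force: 0.0
```

{"api": "play_rows", "payload": {
  "increments": [
    [[0,0,0.2,0,0,0,-1],[0,0,0.4,0,0,0,-1],[0,0,0.55,0,0,0,-1],[0,0,0.6,0,0,0,-1],[0,0,0.6,0,0,0,-1]]
  ]
}}

```text
time: 19.05
position: [0.4151, -0.1963, 0.1772]
tool_rot: [-2.22, -2.222, 0.002]
ft_force: [0.5, 0.5, -0.1]
grip_width: 0.004
grip_force: 0.0
```

{"api": "play_rows", "payload": {
  "increments": [
    [[-0.015,0.01,0.04,0,0,0,-1],[-0.015,0.01,0.08,0,0,0,-1],[-0.015,0.01,0.11,0,0,0,-1],[-0.015,0.01,0.13,0,0,0,-1],[-0.015,0.01,0.13,0,0,0,-1],[-0.015,0.01,0.13,0,0,0,-1],[-0.015,0.01,0.13,0,0,0,-1]]
  ]
}}

```text
time: 19.75
position: [0.4169, -0.1986, 0.1654]
tool_rot: [2.22, 2.22, 0.002]
ft_force: [3.3, -0.5, 5.4]
grip_width: 0.001
grip_force: 2.3
```

{"api": "play_rows", "payload": {
  "increments": [
    [[0,0,0.01,0,0,0,-1],[0,0,0.02,0,0,0,-1],[0,0,0.02,0,0,0,-1],[0,0,0.02,0,0,0,-1]]
  ]
}}

```text
time: 20.15
position: [0.417, -0.1987, 0.1649]
tool_rot: [2.221, 2.221, 0.003]
ft_force: [-2.6, 1.2, 20.0]
grip_width: 0.006
grip_force: 9.6
```

Bottomed at 20 N with only 0.5 mm more travel, so the plunger is fully down. Lift off.

{"api": "play_rows", "payload": {
  "increments": [
    [[0,0,-0.1,0,0,0,-1],[0,0,-0.3,0,0,0,-1],[0,0,-0.7,0,0,0,-1],[0,0,-1,0,0,0,-1],[0,0,-1,0,0,0,-1],[0,0,-1,0,0,0,-1]]
  ]
}}

```text
time: 20.75
position: [0.4152, -0.198, 0.2621]
tool_rot: [-2.22, -2.22, 0.0]
ft_force: [-0.7, 0.1, -0.3]
grip_width: 0.003
grip_force: 0.0
```

```bash
python3 - <<'E'
from h import *
ana((.489,-.124))
a=ctrl.get_image('scene');w=ctrl.get_image('wrist')
cv2.imwrite('pics/e.png',np.hstack([cv2.resize(a[150:300,160:400],(400,250)),cv2.resize(w,(333,250))])[...,::-1])
E
```

```text
t 20.75 r 0.1045 th -134.9 Frad 0.5 Ftan 0.6 Fz -0.3 [ 0.4152 -0.198   0.2621] 0.003 0.0
```

View pics/e.png

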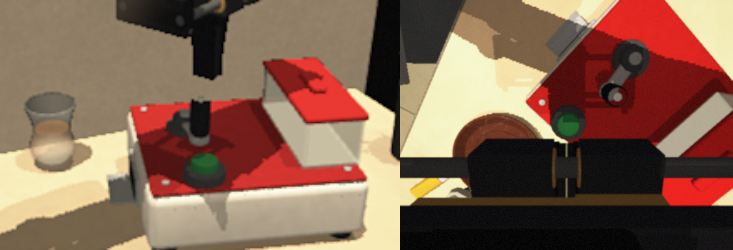

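The plunger is up again, the crank is free, the glass is upright in place, and the gripper is clear of everything.

```bash
python3 -c "
from bench import ctrl
print(ctrl.close_job())"
```

```text
the job is handed in; nothing more can be done
None
```

I wound the crank two full turns past the bite (the bite angle is known to about ±9°, tolerance ±30°), pressed the green plunger fully down and let it come back up, left the glass where it stood, and handed the job in at about 21 s; no verdict was returned.

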